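# Open the push-to-open spice cupboard

### The arm

A 6-joint arm with a two-finger parallel gripper is mounted at the origin on a cart in front of the work surface, level with it; the furniture and walls round the work are solid. World frame = base frame: x ahead of the robot, y to its left, z up, the work surface at z = 0. Lengths are in m, angles in rad, forces in N, time in s.
With the tool pointing down it reaches from about 0.375 to 0.9 m from the base axis. Payload 3.1 kg.
Tool frame: the origin (TCP) lies at the very end of the fingers, on their centre line; the grasp point (between the pads) lies 19 mm behind it; z points along the fingers, y is the line along which they close (so a half turn about z gives the same grasp; the last joint's range is limited). The gripper opens to 85 mm and grips with 20 to 120 N. Pads are 22 mm wide; open, the fingers measure 114 mm over their backs; the gripper's body (76 mm by 85 mm) begins 54 mm behind the grasp point. The pads swing forward as they close: fully open they stand 13 mm farther back than shut.
Start: joints at [-1.403, 0.527, 1.433, -0, 1.181, -0.178], TCP at [0.212, -0.588, 0.231] pointing down, gripper open.
Joint ranges: [-3.08, 3.08], [-0.75, 2.2], [0.22, 2.44], [-1.43, 4.57], [0, 2.65], [-2.85, 2.85]. Speed limits (rad/s): [2.79, 2.79, 3.14, 3.14, 3.14, 3.14].

### API

Orientations are given as a rotation vector (axis times angle).
In Python, from plant import env, cams, finder gives the robot as it stands.
- The arm moves only by the tool play_rows, never from a script. Its argument "series" is a list of rows, each a list of 5 numbers: the finger opening in m, from 0 to 0.0854, then the shift along the tool's x, y, z in m, then the turn about the tool's z in rad. A call has 1 to 10 rows; each row is the pose to reach, as a shift and turn from the pose commanded when the call began, along the tool's axes at that moment; what a row does not reach only later rows make up. A row lasts 1/8 s, in which the tool goes at most 62.5 mm and 10.7 degrees, less where a joint would pass 70% of its speed; a pose out of reach is approached as far as the arm can. A call with a gripper value outside its range is refused whole. The fingers move at their own pace and stop on an object; "squeeze" is the grip in N (left out, the last holds). Time passes only in rows, so rows that repeat a pose let the fingers close. It gives the time, the measured TCP pose, the force, the opening and the grip force at its end, in the units of the state.
- env.get_obs(): the state, without advancing time (a new reading comes with each control period).
- cams.snapshot(name): name is "scene" or "top"; returns the picture (384x512x3 uint8, red, green, blue); there is no depth.
- cams.calibration(name): a dict with "fx", "fy", "cx", "cy" (pixels), "rvec" (rotation vector, rad) and "tvec" (3), from world to camera coordinates, as OpenCV has them. Camera axes: x right, y down, z forward; pixel columns grow to the right and rows downward; lengths in m; the calibration is good to about 2 mm. A picture is of the moment at which its call begins. calibration takes no time and is no camera call.
- env.hand_in(): hands the job in; it is judged then, once.
Trained networks look in the newest picture that a camera, given by its name, has taken for a name from the list of things; names that differ only in an ending like _2 or _b are one class to them, and where a whole thing is asked for, a point or a joint stands for the part that bears it (a point fixed in the world has none). Each returns a list of dicts, best first, with "conf" (0 to 1); they miss things now and then, are a little off and sometimes report something else, mostly with a low value. They report only what shows in the picture. A call takes as long as a camera call.
- finder.search_frame(target, camera): "extent" ([left, top, width, height] in pixels, round what is visible of it).
- finder.cut_out(target, camera): "mask" (384x512 bool, what is visible of it) and "extent" ([left, top, width, height] in pixels, round what is visible of it).
The state is a dict: "clock": time; "joint_positions": joint angles; "dq": joint speeds; "tau": joint torques, N m; "position": TCP position; "eef_rot": TCP orientation; "wrist_force": force on the tool from outside, world axes, zero at the start; "ft_torque": the same for the moment, N m; "finger_gap": finger opening in m; "gripper_force": force on a finger pad.
Only numpy, scipy, OpenCV 4.12 (cv2) and the standard library are available. Lean on these libraries where they do the work, as an engineer would, in place of code of your own. Each camera call takes 0.05 s, during which the arm holds its last target. There are 200 camera calls.

### The job

Open the wider of the two wooden cupboards on the worktop. It has no handle: gently press the steel disc on its door with the fingertips so that the catch lets go, take the finger away so that the door springs ajar by itself, then reach behind its free edge with the outside of the fingers and push it wide open, about square to the cupboard. Leave the narrow cupboard shut, and do not pick up or shift any of the jars and other things standing about.

Things in the scene. Friction and masses are not known exactly. Their poses are not given: they have to be found in the camera images.
- wide_cupboard: fixed wooden worktop cupboard without handles, 220 wide (y), 140 deep (x), 150 high. Origin at the centre of the carcass's underside, on the worktop; x points from its front to its back, y to the left as seen from the robot, z up. The front opening is at x = -70; its one door covers the whole front, from x = -78 (inner face) to -92 (outer face)
- wide_cupboard_door (a joint): wide door, rad: 0 closed, grows as it opens towards the robot (to 1.8), negative when pressed in (stop at -0.039). Panel 218 wide, 146 high, 14 thick, upright hinge on its left edge. Pressed in 4 mm or more at the disc (-0.02 rad, about 3.5 N), the catch lets go; finger withdrawn, it springs to about 0.33, then moves freely with light friction, stays where left and does not catch again
- wide_cupboard_press (a point): centre of the small flat steel disc, 20 across, on the outer face of the wide cupboard's door, 25 from its free (right) edge and 110 above the worktop: where to press. It moves with the door; its x axis points into the door, square to the face
- wide_cupboard_edge (a point): top corner of the wide door's free edge, on its inner face, 148 above the worktop and 220 from the hinge axis; it moves with the door, x from the outer to the inner face, y towards the hinge
- wide_cupboard_hinge (a point): point on the vertical hinge axis of the wide door (left front, on the door's inner face), 150 above the worktop. Behind the door, 188 to its right and 30 above the worktop, is the spring plunger of the catch, a grey rod 8 thick; once released it stays reaching out 68 in front of the carcass: keep the fingertips above it
- narrow_cupboard: the other cupboard, alike but 130 wide, 140 deep, 150 high, fixed; origin and axes as for the wide one. It is to stay shut
- narrow_cupboard_door (a joint): door of the narrow cupboard, rad: 0 closed, grows as it opens; hinged on its left and held by the same kind of catch
- top_jar: square glass spice jar with metal cap, 46x46x96, standing loose at the back of the wide cupboard's top; origin under its centre
- top_ramekin: small glazed dish 66 across, 34 high, standing loose at the back of the narrow cupboard's top; origin under its centre
- spare_cap: spare metal jar cap 40 across, 16 high, lying loose on the right of the wide cupboard's top, at the back; origin under its centre
- hob_jar: square glass spice jar with metal cap, 46x46x96, nearly empty, loose on the hob to the left; origin under its centre
- mug: white mug, 92 across (127 with handle), 95 high, loose on the hob to the left; origin under its centre
- timer: round kitchen timer 58 across, 42 high, loose on the front of the hob to the left; origin under its centre

How it is judged:
On the way, in this order (a step that is already met when the one before it is completed fails the run):
1. the wide door is pressed in (value of joint wide_cupboard_door below -0.015 rad).
2. the wide door has sprung ajar by itself, with the robot off the cupboard and its door (value of joint wide_cupboard_door above 0.2 rad and contact force between each of the arm, the fingers and wide_cupboard below 0.2 N), for 0.2 s.
At the end, for the whole second after the job is handed in: the wide cupboard's door stands open by at least 1.2 rad (about 70 degrees) and is at rest; the narrow cupboard's door is still shut (within 0.12 rad; sprung ajar it would be over 0.5) (value of joint wide_cupboard_door above 1.2 rad and velocity of joint wide_cupboard_door between -0.1 and 0.1 rad/s and value of joint narrow_cupboard_door below 0.12 rad); the robot touches nothing.
It fails at once if the narrow cupboard's door comes open (value of joint narrow_cupboard_door above 0.12 rad).
It fails at once if the wide cupboard or its door is pushed hard instead of gently (contact force between the fingers and wide_cupboard above 40 N).
It fails at once if one of the loose things is lifted or shifted by more than 3 cm (distance of any of top_jar, top_ramekin, spare_cap, hob_jar, mug, timer from where it was at the start of the episode above 0.03 m).
It also fails if it takes over 54 s, if anything falls off the work surface, if the arm or the gripper's body presses on something with over 40 N, if the wrist force passes 120 N, or if a joint passes its speed limit or range.

## Working session

There is one attempt and no reset: what is moved stays moved. The work goes in short steps, Python scripts to look and compute and a tool call to move; the robot and the scene stay as the last step left them, time stands still between calls to the robot, and variables do not carry over. Pictures are saved under pics/ and viewed, at most 10 in all, crops included, and the job is handed in when it is done.

Besides the shell and the picture viewer there is one more tool, called after ">>>" in YAML: its name, and indented under it one key for each argument. play_rows: Moves the arm, as the interface text tells. Its arguments: {"type":"object","properties":{"series":{"type":"array"},"squeeze":{"type":"number"}},"required":["series"]}

```bash
mkdir -p pics; ls
python3 - <<'E'
from plant import env,cams,finder
import cv2,numpy as np
o=env.get_obs()
print(o['clock'],o['position'],o['eef_rot'],o['wrist_force'])
ims=[]
for c in ['scene','top']:
    k=cams.calibration(c);print(c,k)
    im=cams.snapshot(c);cv2.imwrite(f'pics/{c}0.png',im[:,:,::-1])
    for t in ['wide_cupboard','wide_cupboard_door','wide_cupboard_press','narrow_cupboard','top_jar','spare_cap']:
        print(t,[(np.round(r['extent'],1).tolist(),round(r['conf'],2)) for r in finder.search_frame(t,c)[:2]])
E
```

```text
pics
0.0 [ 0.21174916 -0.58728168  0.23033136] [-3.09260545e+00 -5.40118984e-01  3.78207065e-06] [ 0.09759526  0.3792994  -0.67670015]
scene {'fx': 422.9198379146469, 'fy': 422.9198379146469, 'cx': 246.20323674743995, 'cy': 194.23569058878485, 'rvec': array([ 1.75473859, -2.12847811,  0.58134824]), 'tvec': array([0.2476931 , 0.56133208, 1.08699659])}
wide_cupboard [([196.7, 155.7, 85.4, 82.9], 0.76)]
wide_cupboard_door [([205.2, 197.9, 74.5, 45.2], 0.6), ([287.2, 147.9, 68.3, 81.5], 0.19)]
wide_cupboard_press [([205.6, 194.9, 77.2, 48.0], 0.65)]
narrow_cupboard [([289.9, 150.9, 64.9, 78.8], 0.8), ([141.8, 212.4, 27.9, 36.8], 0.54)]
top_jar [([222.8, 148.7, 16.9, 32.1], 0.7), ([308.2, 190.6, 45.6, 38.5], 0.61)]
spare_cap [([249.1, 162.9, 15.1, 7.5], 0.48)]
top {'fx': 388.4668319732142, 'fy': 388.4668319732142, 'cx': 256.83669831061866, 'cy': 191.27365079215105, 'rvec': array([ 1.59231483, -2.40705373,  0.4862556 ]), 'tvec': array([0.37410726, 0.51404249, 0.95052055])}
wide_cupboard [([198.6, 147.1, 102.3, 96.7], 0.66)]
wide_cupboard_door [([223.3, 193.2, 77.6, 50.8], 0.97)]
wide_cupboard_press [([169.5, 286.1, 22.9, 23.1], 0.38)]
narrow_cupboard [([299.6, 120.5, 77.7, 84.3], 0.85)]
top_jar [([229.3, 143.5, 20.2, 33.0], 0.59)]
spare_cap [([255.7, 151.4, 15.0, 9.8], 0.77)]
```

View pics/scene0.png

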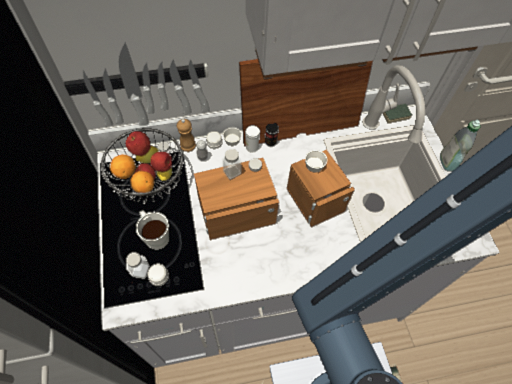

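View pics/top0.png

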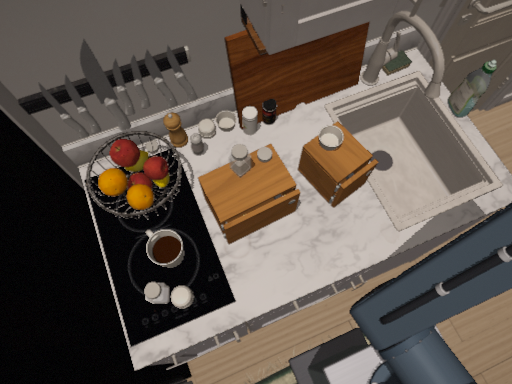

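The two pictures show the wide cupboard at about (237,200) in the scene view and (250,195) in the top view. The narrow one is to its right, at (320,188) and (337,165). I'll enlarge the wide one to pick out its corners.

Run:
```python
import cv2,numpy as np
a=cv2.imread('pics/scene0.png')[140:245,190:290];b=cv2.imread('pics/top0.png')[140:245,197:307]
f=lambda i:cv2.resize(i,None,fx=3.8,fy=3.8*1,interpolation=cv2.INTER_CUBIC)
A,B=f(a),f(b);print(A.shape,B.shape)
for I,x0 in((A,190),(B,197)):
    for k in range(0,110,10):
        cv2.putText(I,str(x0+k),(int(k*3.8),8),0,.3,(0,255,255),1);cv2.putText(I,str(140+k),(0,int(k*3.8)+4),0,.3,(0,255,255),1)
cv2.imwrite('pics/c0.png',np.hstack([A,B]))
```

```text
(399, 380, 3) (399, 418, 3)
```

View pics/c0.png

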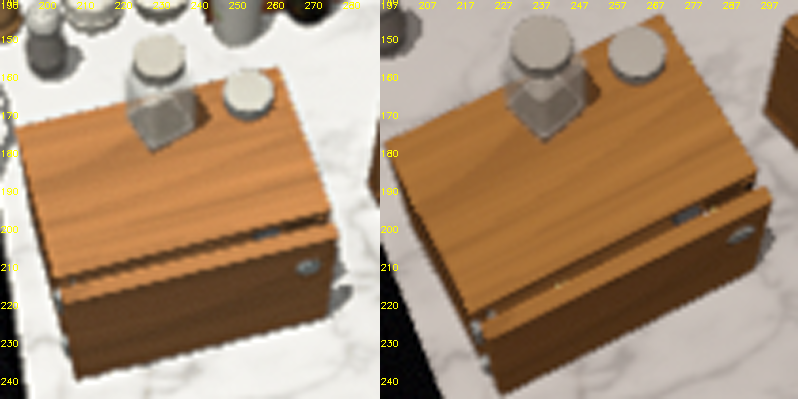

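The crop shows the wide cupboard's door closed. Its disc is at about (271,210) in the scene view and (292,202) in the top view. I'll fit the cupboard's pose (x, y, z, yaw) to the corners in both views.

```bash
cat > h.py <<'E'
import cv2,numpy as np
from scipy.optimize import least_squares
from plant import env,cams,finder
P=np.array([[70,110,150],[70,-110,150],[-70,-110,150],[-70,110,150],[-92,109,148],[-92,-109,148],[-92,109,2],[-92,-109,2],[-92,-85,110]])/1e3
S=np.array([[17,128],[278,68],[330,212],[55,280],[63,303],[337,236],[77,379],[327,318],[308,267]])/3.8+[190,140]
T=np.array([[10,140],[282,15],[376,175],[92,316],[107,338],[391,203],[123,393],[372,270],[360,234]])/3.8+[197,140]
def proj(c,X):
    k=cams.calibration(c);K=np.array([[k['fx'],0,k['cx']],[0,k['fy'],k['cy']],[0,0,1]])
    return cv2.projectPoints(np.float64(X),k['rvec'],k['tvec'],K,None)[0][:,0]
def W(p,X):
    c,s=np.cos(p[3]),np.sin(p[3]);return np.asarray(X)@np.array([[c,s,0],[-s,c,0],[0,0,1]])+p[:3]
E
python3 - <<'E'
from h import *
f=lambda p:np.r_[(proj('scene',W(p,P))-S).ravel(),(proj('top',W(p,P))-T).ravel()]
r=least_squares(f,[.6,0,0,0],loss='soft_l1')
print(r.x,np.abs(f(r.x)).reshape(-1,2).round(1).tolist())
p=r.x;np.save('p.npy',p)
print('press',W(p,[[-.092,-.085,.11]]),'hinge',W(p,[[-.078,.109,.15]]),'edge',W(p,[[-.078,-.111,.148]]))
o=env.get_obs();print(cv2.Rodrigues(np.array(o['eef_rot']))[0].round(3))
m=[]
for c in('scene','top'):
    k=cams.calibration(c);cams.snapshot(c)
    e=finder.search_frame('narrow_cupboard',c)[0]['extent'];print(c,e)
# narrow pose from rough top corners
E
```

```text
[ 0.64403926  0.16038535 -0.01408069  0.07712332] [[0.1, 0.2], [0.5, 0.4], [0.5, 0.2], [0.1, 0.3], [0.1, 0.5], [0.5, 0.6], [0.4, 1.2], [0.4, 0.8], [0.4, 0.4], [1.2, 0.1], [0.1, 0.4], [0.5, 1.2], [0.1, 1.7], [0.1, 0.1], [0.3, 1.3], [0.5, 0.6], [0.1, 0.0], [0.7, 0.3]]
press [[0.55886171 0.0685497  0.09591931]] hinge [[0.557873   0.26305169 0.13591931]] edge [[0.57482332 0.04370564 0.13391931]]
[[ 0.941  0.339  0.   ]
 [ 0.339 -0.941 -0.   ]
 [-0.     0.    -1.   ]]
scene [291.3, 148.9, 61.1, 81.2]
top [301.0, 120.7, 77.1, 85.1]
```

Run:
```python
from h import *
for zf in(0,-.014):
  g=lambda q:np.array([q[0],q[1],zf,q[2]])
  for nm,w in(('both',(1,1)),('scene',(1,0)),('top',(0,1))):
    f=lambda q:np.r_[w[0]*(proj('scene',W(g(q),P))-S).ravel(),w[1]*(proj('top',W(g(q),P))-T).ravel()]
    r=least_squares(f,[.6,0,0]);print(zf,nm,r.x.round(4),r.cost.round(2),np.abs(r.fun).max().round(1))
    if zf==0 and nm=='both':p=g(r.x);np.save('p.npy',p);print(r.fun.reshape(-1,2).round(1).tolist())
print('press',W(p,[[-.092,-.085,.11]]),'hinge',W(p,[[-.078,.109,.15]]),'edge',W(p,[[-.078,-.111,.148]]))
for c in('scene','top'):
    k=cams.calibration(c);R=cv2.Rodrigues(k['rvec'])[0];print(-R.T@k['tvec'])
```

```text
0 both [0.6378 0.1623 0.077 ] 11.49 1.8
[[-0.9, -0.5], [0.5, -0.5], [0.7, -0.3], [-0.6, -0.6], [-0.6, 0.3], [0.8, 0.2], [-1.0, 1.2], [-0.2, 0.7], [-0.3, 0.1], [-1.8, 0.0], [0.6, -0.9], [1.4, -1.1], [-0.4, -1.0], [-0.1, 0.7], [1.3, -1.1], [-0.6, 1.5], [0.9, 0.4], [0.1, 0.1]]
0 scene [0.638  0.1619 0.0811] 3.25 1.3
0 top [0.6377 0.1626 0.074 ] 7.69 1.9
-0.014 both [0.6438 0.1604 0.0766] 6.7 1.7
-0.014 scene [0.6454 0.1604 0.0807] 1.22 0.8
-0.014 top [0.6426 0.1604 0.0736] 3.39 1.3
press [[0.55265635 0.07044146 0.11      ]] hinge [[0.55168868 0.26494355 0.15      ]] edge [[0.56861527 0.04559567 0.148     ]]
[-0.00667644  0.2672622   1.2192348 ]
[0.24657343 0.30553493 1.07402755]
```

```bash
cat >> h.py <<'E'
def ray(c,u,v,z):
    k=cams.calibration(c);R=cv2.Rodrigues(k['rvec'])[0];C=-R.T@k['tvec']
    d=R.T@np.array([(u-k['cx'])/k['fx'],(v-k['cy'])/k['fy'],1]);return (C+d*(z-C[2])/d[2]).round(3)
def rel(target,yaw=None):
    o=env.get_obs();R=cv2.Rodrigues(np.array(o['eef_rot']))[0]
    y=np.arctan2(R[1,0],R[0,0]);print('clock',o['clock'],'pos',o['position'].round(4),'yaw',y.round(3),'F',o['wrist_force'].round(2),'q',o['joint_positions'].round(2))
    for t in np.atleast_2d(target):print('tool shift',(R.T@(t-o['position'])).round(4),'turn',None if yaw is None else round(y-yaw,3))
E
python3 - <<'E'
from h import *
print('narrow door top corners',[ray('scene',*u,.148) for u in((309,208),(353,187))])
print('timer',ray('scene',157,275,.04),'hobjar',ray('scene',137,265,.05),'mug',ray('scene',153,232,.05))
rel([.47,.064,.23],.077); rel([.47,.064,.105],.077)
E
```

```text
narrow door top corners [array([ 0.52 , -0.033,  0.148]), array([ 0.564, -0.18 ,  0.148])]
timer [0.443 0.429 0.04 ] hobjar [0.481 0.481 0.05 ] mug [0.578 0.427 0.05 ]
clock 0.9 pos [ 0.2119 -0.588   0.2313] yaw 0.346 F [-0.23 -0.12 -0.81] q [-1.4   0.53  1.43  0.    1.18 -0.18]
tool shift [ 0.4638 -0.5259  0.0013] turn 0.269
clock 0.9 pos [ 0.2119 -0.588   0.2313] yaw 0.346 F [-0.23 -0.12 -0.81] q [-1.4   0.53  1.43  0.    1.18 -0.18]
tool shift [ 0.4638 -0.5259  0.1263] turn 0.269
```

>>> play_rows:
  series:
    - [0,0.039,-0.044,0,0.03]
    - [0,0.077,-0.088,0,0.05]
    - [0,0.116,-0.131,0,0.08]
    - [0,0.155,-0.175,0,0.1]
    - [0,0.193,-0.219,0,0.13]
    - [0,0.232,-0.263,0,0.16]
    - [0,0.27,-0.307,0,0.18]
    - [0,0.309,-0.351,0,0.21]
    - [0,0.348,-0.394,0,0.24]
    - [0,0.386,-0.438,0,0.27]
  squeeze: 20

```text
clock: 2.15
position: [0.4275, -0.0435, 0.2318]
eef_rot: [3.139, 0.117, 0.002]
wrist_force: [2.0, -0.7, 0.8]
finger_gap: -0.0002
gripper_force: 0.0
```

Run:
```python
from h import *
rel([.49,.065,.23],.077)
```

```text
clock 2.15 pos [ 0.4275 -0.0435  0.2318] yaw 0.075 F [ 2.03 -0.66  0.77] q [-0.36  0.26  1.9  -0.    0.98  1.13]
tool shift [ 0.0704 -0.1035  0.0018] turn -0.002
```

>>> play_rows:
  series:
    - [0,0.02,-0.045,0,0]
    - [0,0.05,-0.095,0,0]
    - [0,0.064,-0.095,0.04,0]
    - [0,0.064,-0.095,0.08,0]
    - [0,0.064,-0.095,0.126,0]
    - [0,0.064,-0.095,0.126,0]
    - [0,0.064,-0.095,0.126,0]

```text
clock: 3.02
position: [0.4841, 0.0543, 0.1064]
eef_rot: [3.139, 0.119, 0.003]
wrist_force: [0.3, -0.4, -0.1]
finger_gap: 0.0001
gripper_force: 0.0
```

Run:
```python
from h import *
rel([.541,.07,.108],.077)
a=cams.snapshot('scene')[140:250,190:295];b=cams.snapshot('top')[130:240,220:325]
cv2.imwrite('pics/c1.png',cv2.resize(np.hstack([a,b]),None,fx=3.8,fy=3.8,interpolation=cv2.INTER_CUBIC)[:,:,::-1])
```

```text
clock 3.025 pos [0.4841 0.0543 0.1064] yaw 0.076 F [ 0.33 -0.4  -0.08] q [-0.12  0.55  1.89 -0.    0.7   1.38]
tool shift [ 0.0579 -0.0113 -0.0015] turn -0.001
```

View pics/c1.png

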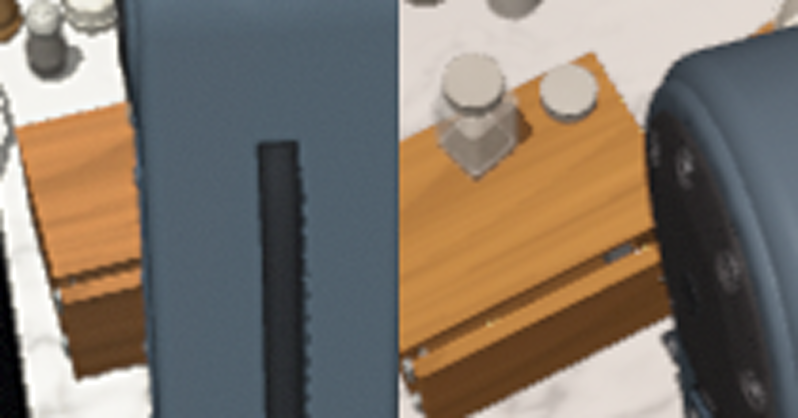

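>>> play_rows:
  series:
    - [0,0.02,-0.011,0,0]
    - [0,0.035,-0.011,0,0]
    - [0,0.044,-0.011,0,0]
    - [0,0.048,-0.011,0,0]
    - [0,0.048,-0.011,0,0]

```text
clock: 3.75
position: [0.53, 0.0689, 0.1053]
eef_rot: [-3.139, -0.119, 0.001]
wrist_force: [-0.9, 0.1, 0.8]
finger_gap: 0.0003
gripper_force: 0.0
```

>>> play_rows:
  series:
    - [0,0.002,0,0,0]
    - [0,0.004,0,0,0]
    - [0,0.006,0,0,0]
    - [0,0.006,0,0,0]

```text
clock: 4.25
position: [0.5364, 0.0696, 0.1053]
eef_rot: [3.139, 0.119, 0.0]
wrist_force: [0.3, -0.2, 0.1]
finger_gap: -0.0
gripper_force: 0.0
```

>>> play_rows:
  series:
    - [0,0.002,0,0,0]
    - [0,0.004,0,0,0]
    - [0,0.004,0,0,0]

```text
clock: 4.62
position: [0.5404, 0.0699, 0.1053]
eef_rot: [3.139, 0.119, 0.0]
wrist_force: [-0.8, 0.3, 0.3]
finger_gap: 0.0004
gripper_force: 0.0
```

>>> play_rows:
  series:
    - [0,0.002,0,0,0]
    - [0,0.003,0,0,0]
    - [0,0.003,0,0,0]

```text
clock: 5.0
position: [0.5429, 0.0701, 0.1052]
eef_rot: [-3.139, -0.119, 0.001]
wrist_force: [-0.9, -0.2, 0.2]
finger_gap: -0.0004
gripper_force: 0.0
```

>>> play_rows:
  series:
    - [0,0.002,0,0,0]
    - [0,0.003,0,0,0]
    - [0,0.003,0,0,0]

```text
clock: 5.38
position: [0.5457, 0.0703, 0.1052]
eef_rot: [3.139, 0.119, -0.002]
wrist_force: [-3.5, -1.3, 0.5]
finger_gap: 0.0
gripper_force: 0.0
```

>>> play_rows:
  series:
    - [0,0.001,0,0,0]
    - [0,0.002,0,0,0]
    - [0,0.002,0,0,0]

```text
clock: 5.75
position: [0.5465, 0.0703, 0.1051]
eef_rot: [3.139, 0.119, -0.006]
wrist_force: [-4.9, -2.0, 2.1]
finger_gap: 0.0003
gripper_force: 0.0
```

>>> play_rows:
  series:
    - [0,0.001,0,0,0]
    - [0,0.002,0,0,0]
    - [0,0.002,0,0,0]

```text
clock: 6.12
position: [0.5466, 0.0709, 0.1047]
eef_rot: [-3.139, -0.12, 0.012]
wrist_force: [-8.8, -0.7, 2.5]
finger_gap: 0.0001
gripper_force: 0.0
```

>>> play_rows:
  series:
    - [0,0.001,0,0,0]
    - [0,0.001,0,0,0]

```text
clock: 6.38
position: [0.5492, 0.0711, 0.1048]
eef_rot: [-3.139, -0.119, 0.006]
wrist_force: [-5.7, -0.2, 0.7]
finger_gap: -0.0003
gripper_force: 0.0
```

>>> play_rows:
  series:
    - [0,-0.01,0,0,0]
    - [0,-0.03,0,0,0]
    - [0,-0.07,0,0,0]
    - [0,-0.12,0,0,0]
    - [0,-0.12,0,-0.06,0]
    - [0,-0.12,0.05,-0.12,0]
    - [0,-0.12,0.1,-0.12,0]
    - [0,-0.12,0.16,-0.12,0]
    - [0,-0.12,0.16,-0.12,0]

```text
clock: 7.5
position: [0.4461, -0.1027, 0.2265]
eef_rot: [3.136, 0.109, 0.01]
wrist_force: [0.1, 0.4, -0.1]
finger_gap: 0.0002
gripper_force: 0.0
```

Run:
```python
from h import *
rel([.535,.07,.20],.077)
a=cams.snapshot('scene')[140:250,190:295];b=cams.snapshot('top')[130:240,200:305]
cv2.imwrite('pics/c2.png',cv2.resize(np.hstack([a,b]),None,fx=3.8,fy=3.8,interpolation=cv2.INTER_CUBIC)[:,:,::-1])
```

```text
clock 7.5 pos [ 0.4461 -0.1027  0.2265] yaw 0.069 F [ 0.1   0.42 -0.1 ] q [-0.47  0.31  1.85 -0.    0.98  1.03]
tool shift [ 0.1005 -0.1662  0.0264] turn -0.008
```

View pics/c2.png

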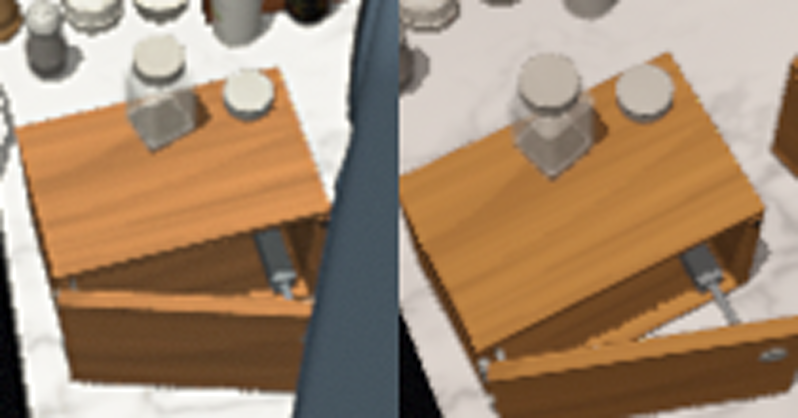

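The door has sprung ajar: the catch plunger reaches out and there is a clear gap between the door and the carcass. Next I go down into that gap.

Run:
```python
from h import *
print(ray('top',305.5,214,.148))
rel([[.537,.07,.2265],[.537,.07,.1]],.077)
```

```text
[0.497 0.062 0.148]
clock 7.6 pos [ 0.4439 -0.0984  0.2255] yaw 0.073 F [-0.05  1.08 -0.47] q [-0.47  0.31  1.85  0.    0.98  1.03]
tool shift [ 0.1053 -0.1611 -0.0009] turn -0.004
tool shift [ 0.1051 -0.1611  0.1256] turn -0.004
```

>>> play_rows:
  series:
    - [0,0.035,-0.045,0,0]
    - [0,0.07,-0.09,0,0]
    - [0,0.1,-0.135,0,0]
    - [0,0.105,-0.161,0,0]
    - [0,0.105,-0.161,0,0]
    - [0,0.105,-0.161,0,0]
    - [0,0.105,-0.161,0,0]

```text
clock: 8.48
position: [0.5357, 0.0701, 0.2253]
eef_rot: [3.139, 0.118, -0.0]
wrist_force: [-1.1, -0.6, -0.4]
finger_gap: 0.0002
gripper_force: 0.0
```

Run:
```python
from h import *
rel([[.537,.07,.2265],[.537,.07,.1]],.077)
a=cams.snapshot('scene')[140:250,190:295];b=cams.snapshot('top')[130:240,220:325]
cv2.imwrite('pics/c3.png',cv2.resize(np.hstack([a,b]),None,fx=3.8,fy=3.8,interpolation=cv2.INTER_CUBIC)[:,:,::-1])
```

```text
clock 8.475 pos [0.5357 0.0701 0.2253] yaw 0.075 F [-1.1  -0.57 -0.39] q [-0.08  0.42  1.65 -0.    1.07  1.42]
tool shift [ 0.0013  0.0002 -0.0012] turn -0.002
tool shift [0.0013 0.0002 0.1253] turn -0.002
```

View pics/c3.png

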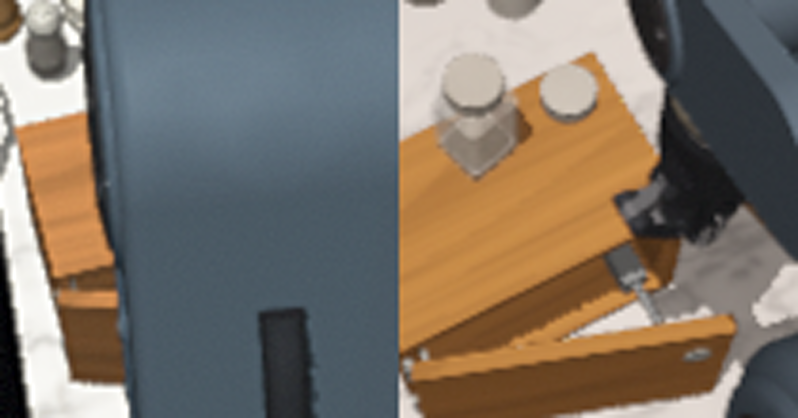

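The fingertips hang above the gap, at about (640,215) in the right crop, and the door's free edge is at (735,320). I go down step by step and check the force.

>>> play_rows:
  series:
    - [0,0.001,0,0.03,0]
    - [0,0.001,0,0.06,0]
    - [0,0.001,0,0.075,0]
    - [0,0.001,0,0.085,0]
    - [0,0.001,0,0.085,0]

```text
clock: 9.2
position: [0.5371, 0.0704, 0.1401]
eef_rot: [-3.139, -0.118, 0.001]
wrist_force: [-0.3, 1.2, 0.1]
finger_gap: -0.0
gripper_force: 0.0
```

>>> play_rows:
  series:
    - [0,0,0,0.015,0]
    - [0,0,0,0.03,0]
    - [0,0,0,0.04,0]
    - [0,0,0,0.04,0]

```text
clock: 9.7
position: [0.5363, 0.0707, 0.0992]
eef_rot: [-3.139, -0.119, 0.004]
wrist_force: [-0.0, -0.3, -0.4]
finger_gap: -0.0001
gripper_force: 0.0
```

Run:
```python
from h import *
p=np.load('p.npy');H=W(p,[[-.078,.109,.1]])[0];print(H)
# finger centre on inner side, radius r along door, offset 22 mm from inner face
for th in np.arange(.3,1.56,.15):
    a=p[3]-th;d=np.array([np.sin(a),-np.cos(a),0]);n=np.array([np.cos(a),np.sin(a),0])
    t=H+.19*d+.013*n;t[2]=.1;print('th',th.round(2),'yaw',a.round(2),t.round(3));rel(t,a)
```

```text
[0.55168868 0.26494355 0.1       ]
th 0.3 yaw -0.22 [0.522 0.077 0.1  ]
clock 9.7 pos [0.5363 0.0707 0.0992] yaw 0.076 F [-0.05 -0.32 -0.42] q [-0.08  0.61  1.76  0.    0.78  1.42]
tool shift [-0.0135 -0.0071 -0.0008] turn 0.299
th 0.45 yaw -0.37 [0.495 0.083 0.1  ]
clock 9.7 pos [0.5363 0.0707 0.0992] yaw 0.076 F [-0.05 -0.32 -0.42] q [-0.08  0.61  1.76  0.    0.78  1.42]
tool shift [-0.0407 -0.0157 -0.0007] turn 0.449
th 0.6 yaw -0.52 [0.468 0.094 0.1  ]
clock 9.7 pos [0.5363 0.0707 0.0992] yaw 0.076 F [-0.05 -0.32 -0.42] q [-0.08  0.61  1.76  0.    0.78  1.42]
tool shift [-0.0663 -0.0282 -0.0007] turn 0.599
th 0.75 yaw -0.67 [0.443 0.108 0.1  ]
clock 9.7 pos [0.5363 0.0707 0.0992] yaw 0.076 F [-0.05 -0.32 -0.42] q [-0.08  0.61  1.76  0.    0.78  1.42]
tool shift [-0.0898 -0.0445 -0.0006] turn 0.749
th 0.9 yaw -0.82 [0.421 0.126 0.1  ]
clock 9.7 pos [0.5363 0.0707 0.0992] yaw 0.076 F [-0.05 -0.32 -0.42] q [-0.08  0.61  1.76  0.    0.78  1.42]
tool shift [-0.1106 -0.064  -0.0005] turn 0.899
th 1.05 yaw -0.97 [0.402 0.147 0.1  ]
clock 9.7 pos [0.5363 0.0707 0.0992] yaw 0.076 F [-0.05 -0.32 -0.42] q [-0.08  0.61  1.76  0.    0.78  1.42]
tool shift [-0.1282 -0.0865 -0.0005] turn 1.049
th 1.2 yaw -1.12 [0.386 0.171 0.1  ]
clock 9.7 pos [0.5363 0.0707 0.0992] yaw 0.076 F [-0.05 -0.32 -0.42] q [-0.08  0.61  1.76  0.    0.78  1.42]
tool shift [-0.1423 -0.1113 -0.0005] turn 1.199
th 1.35 yaw -1.27 [0.374 0.197 0.1  ]
clock 9.7 pos [0.5363 0.0707 0.0992] yaw 0.076 F [-0.05 -0.32 -0.42] q [-0.08  0.61  1.76  0.    0.78  1.42]
tool shift [-0.1525 -0.138  -0.0004] turn 1.349
th 1.5 yaw -1.42 [0.366 0.224 0.1  ]
clock 9.7 pos [0.5363 0.0707 0.0992] yaw 0.076 F [-0.05 -0.32 -0.42] q [-0.08  0.61  1.76  0.    0.78  1.42]
tool shift [-0.1586 -0.1659 -0.0004] turn 1.499
```

>>> play_rows:
  series:
    - [0,-0.007,-0.004,0,0.06]
    - [0,-0.014,-0.007,0,0.12]
    - [0,-0.022,-0.009,0,0.18]
    - [0,-0.031,-0.012,0,0.24]
    - [0,-0.041,-0.016,0,0.3]
    - [0,-0.053,-0.022,0,0.36]
    - [0,-0.066,-0.028,0,0.42]
    - [0,-0.078,-0.036,0,0.48]
    - [0,-0.09,-0.045,0,0.5]
    - [0,-0.09,-0.045,0,0.5]

```text
clock: 10.95
position: [0.4432, 0.1091, 0.1006]
eef_rot: [3.072, -0.659, -0.001]
wrist_force: [0.4, 0.3, -0.2]
finger_gap: -0.0003
gripper_force: 0.0
```

Run:
```python
from h import *
rel([[.432,.117,.1],[.421,.126,.1],[.402,.147,.1],[.386,.171,.1],[.374,.197,.1],[.369,.213,.1]],-.47)
```

```text
clock 10.95 pos [0.4432 0.1091 0.1006] yaw -0.423 F [ 0.39  0.32 -0.18] q [-0.    0.54  1.97  0.    0.64  1.99]
tool shift [-0.0134 -0.0026  0.0006] turn 0.047
tool shift [-0.0272 -0.0063  0.0006] turn 0.047
tool shift [-0.0531 -0.0177  0.0006] turn 0.047
tool shift [-0.0776 -0.033   0.0006] turn 0.047
tool shift [-0.0992 -0.0518  0.0006] turn 0.047
tool shift [-0.1103 -0.0643  0.0006] turn 0.047
```

>>> play_rows:
  series:
    - [0,-0.007,-0.001,0,0]
    - [0,-0.014,-0.003,0,0]
    - [0,-0.027,-0.006,0,0]
    - [0,-0.04,-0.012,0,0]
    - [0,-0.053,-0.018,0,0]
    - [0,-0.066,-0.025,0,0]
    - [0,-0.078,-0.033,0,0]
    - [0,-0.089,-0.042,0,0]
    - [0,-0.099,-0.052,0,0]
    - [0,-0.099,-0.052,0,0]

```text
clock: 12.2
position: [0.3747, 0.1978, 0.1003]
eef_rot: [3.072, -0.658, -0.0]
wrist_force: [0.6, 0.2, -0.1]
finger_gap: -0.0002
gripper_force: 0.0
```

Run:
```python
from h import *
rel([[.369,.213,.1],[.366,.224,.1],[.40,.10,.1]],-.42)
a=cams.snapshot('scene')[150:300,180:330];b=cams.snapshot('top')[130:280,200:350]
cv2.imwrite('pics/c4.png',cv2.resize(np.hstack([a,b]),None,fx=2.66,fy=2.66,interpolation=cv2.INTER_CUBIC)[:,:,::-1])
```

```text
clock 12.2 pos [0.3747 0.1978 0.1003] yaw -0.422 F [ 0.6   0.16 -0.11] q [0.22 0.51 2.05 0.   0.58 2.21]
tool shift [-0.0114 -0.0115  0.0003] turn -0.002
tool shift [-0.0186 -0.0203  0.0003] turn -0.002
tool shift [0.0632 0.0788 0.0003] turn -0.002
```

View pics/c4.png

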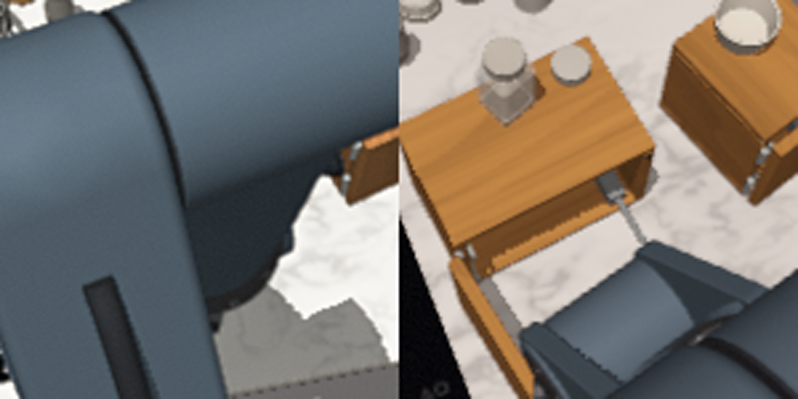

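The top view shows the door standing nearly square, from its hinge at (455,250) to about (530,390) in the crop. I back the fingers away to the right, then raise them.

>>> play_rows:
  series:
    - [0,0.015,0.02,0,0]
    - [0,0.04,0.05,0,0]
    - [0,0.063,0.079,0,0]
    - [0,0.063,0.079,-0.05,0]
    - [0,0.063,0.079,-0.1,0]
    - [0,0.04,0.12,-0.13,0]
    - [0,0.02,0.17,-0.13,0]
    - [0,0.0,0.22,-0.13,0]
    - [0,0.0,0.22,-0.13,0]
    - [0,0.0,0.22,-0.13,0]

```text
clock: 13.55
position: [0.2853, -0.0042, 0.2306]
eef_rot: [-3.07, 0.665, -0.002]
wrist_force: [0.5, 0.2, 0.1]
finger_gap: 0.0003
gripper_force: 0.0
```

Run:
```python
from h import *
rel([[.3,-.3,.23]],-.42)
a=cams.snapshot('scene')[140:310,120:330];b=cams.snapshot('top')[120:290,180:390]
cv2.imwrite('pics/c5.png',cv2.resize(np.hstack([a,b]),None,fx=1.9,fy=1.9,interpolation=cv2.INTER_CUBIC)[:,:,::-1])
```

```text
clock 13.55 pos [ 0.2853 -0.0042  0.2306] yaw -0.426 F [0.52 0.19 0.1 ] q [-0.41  0.05  2.2   0.    0.89  1.58]
tool shift [0.1357 0.2632 0.0007] turn -0.006
```

View pics/c5.png

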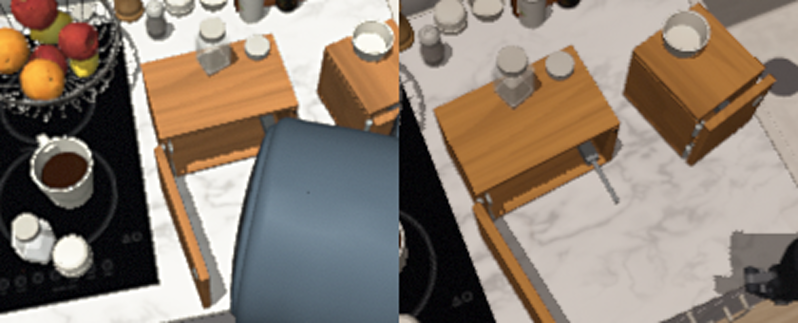

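The wide door stands open at about a right angle, the narrow one is shut, nothing has shifted, and the arm is clear. I'll check the angle and hand in.

Run:
```python
from h import *
a=ray('scene',160/1.9+120,148/1.9+140,.148);b=ray('scene',208/1.9+120,274/1.9+140,.148)
d=b-a;th=np.arctan2(-d[0],-d[1])+.077
print(a,b,np.linalg.norm(d),th)
if th>1.27: print(env.hand_in())
```

```text
[0.545 0.268 0.148] [0.342 0.231 0.148] 0.20634437234875103 1.4675093636572212
the job is handed in; nothing more can be done
None
```

The wide cupboard's door is open to about 1.47 rad by camera, the narrow cupboard is still shut, no loose things appear moved, the arm is clear, and the job is handed in; no verdict was shown.

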